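Fetch the heat sink from behind the bench stock

TASK

I need the finned heat sink that lies on the plywood board behind the solder spool, the carton and the bottle: first clear all three of those off the board and stand them upright inside the aluminium tray. Then lay the heat sink, fins up, flat on the bed of the work holder, centred and square between its two blue cheeks, and only after that stand the spool, the carton and the bottle back on the board, each on the very spot where it stood at the start. Keep those three upright all the time, and leave the flux tin where it is.

Things in the scene. Friction and masses are not known exactly. Their poses are not given: they have to be found in the camera images.
- spool_mid (a point): reel of solder wire, loose, on end: plain upright cylinder, diameter 50 mm, 80 mm tall, grey wire between black end discs, pale disc with dark hole on top; about 0.35 kg. Point: its centre, 40 mm above its foot; z up. At the start on the board in one of three spots 58 mm apart in a row on the robot's side of the heat sink; which spot differs.
- carton_mid (a point): closed brown cardboard carton of components, loose, standing upright: 40 mm (its x) by 46 mm (its y) by 90 mm tall; about 0.12 kg. The point is its centre, 45 mm above its foot; z up. At the start in another of the three spots, its x within 0.15 rad of the board's x.
- bottle_mid (a point): white plastic bottle with a narrow grey cap, loose, upright: body 42 mm in diameter and straight up to 78 mm, then a shoulder, cap 22 mm in diameter, 100 mm tall in all; about 0.12 kg. The point is on its axis 50 mm above its foot; z up. At the start in another of the three spots.
- heatsink_mid (a point): aluminium heat sink, loose: 40 (x) by 110 (y) by 36 mm tall (z), flat base, seven fins along y on top; about 0.2 kg. Point: its centre, 18 mm above its underside; z up, fins up. It lies beyond the three standing things, long side along the board's y, only about 10 mm from them: no finger fits between. Grip it across the 40 mm; 35 mm of empty board behind it.
- tray_floor (a point): the side area: shallow fixed aluminium tray, outside 250 mm (x) by 130 mm (y), with a floor 3 mm thick and a rim 4 mm thick that rises 7 mm above the floor. The point is the centre of the floor's upper face; x along the tray's length, z up. It lies to one side of the board, left or right.
- holder_seat (a point): fixed work holder, beside the board opposite the tray: dark steel bed 60 mm wide (x), top 25 mm above the bench, on a black base 100 (x) by 150 mm (y), 8 mm high. At its +y and -y ends blue cheeks, inner faces 126 mm apart, tops 20 mm above the bed; open towards +x and -x. Point: centre of the bed's top; y from cheek to cheek, z up. The heat sink's long side goes along y, either way round.
- board: fixed flat plywood storage board, 160 mm (x) by 250 mm (y) by 6 mm thick, without rim. Origin at the centre of its underside; x points away from the robot. The three standing things are in a row along its y at x about -30 mm (y about -58, 0 and 58 mm), the heat sink at x about 25 mm.
- flux_tin: small round steel tin with pale lid, 36 mm in diameter, 18 mm tall, loose, on the board beside the heat sink's end that lies towards the board's +y, at least 12 mm from it. Stays where it is. Origin at the centre of its underside.

How it is judged:
On the way, in this order (a step that is already met when the one before it is completed fails the run):
1. spool, carton and bottle all stand upright inside the tray, released, with the heat sink still in its place on the board (x of spool_mid in the frame of tray_floor between -0.105 and 0.105 m and y of spool_mid in the frame of tray_floor between -0.048 and 0.048 m and z of spool_mid in the frame of tray_floor below 0.045 m and angle between each of spool_mid, carton_mid, bottle_mid's own z axis and vertical below 0.1 rad and x of carton_mid in the frame of tray_floor between -0.105 and 0.105 m and y of carton_mid in the frame of tray_floor between -0.048 and 0.048 m and z of carton_mid in the frame of tray_floor below 0.05 m and x of bottle_mid in the frame of tray_floor between -0.105 and 0.105 m and y of bottle_mid in the frame of tray_floor between -0.048 and 0.048 m and z of bottle_mid in the frame of tray_floor below 0.055 m and linear speed of each of spool, carton, bottle below 0.02 m/s and contact force between the fingers and spool below 0.1 N and contact force between the fingers and carton below 0.1 N and contact force between the fingers and bottle below 0.1 N and distance of heatsink_mid from where it was at the start of the episode below 0.03 m), for 0.2 s.
2. the heat sink lies in the holder, released, while the three still stand in the tray (horizontal distance between heatsink_mid and holder_seat below 0.012 m and z of heatsink_mid in the frame of holder_seat between 0.013 and 0.022 m and angle between each of heatsink_mid, spool_mid, carton_mid, bottle_mid's own z axis and vertical below 0.1 rad and angle between the y axis of heatsink_mid and the y axis of holder_seat, either way round below 0.15 rad and x of spool_mid in the frame of tray_floor between -0.105 and 0.105 m and y of spool_mid in the frame of tray_floor between -0.048 and 0.048 m and z of spool_mid in the frame of tray_floor below 0.045 m and x of carton_mid in the frame of tray_floor between -0.105 and 0.105 m and y of carton_mid in the frame of tray_floor between -0.048 and 0.048 m and z of carton_mid in the frame of tray_floor below 0.05 m and x of bottle_mid in the frame of tray_floor between -0.105 and 0.105 m and y of bottle_mid in the frame of tray_floor between -0.048 and 0.048 m and z of bottle_mid in the frame of tray_floor below 0.055 m and linear speed of heatsink below 0.02 m/s and contact force between the fingers and heatsink below 0.1 N), for 0.2 s.
At the end, for the whole second after the job is handed in: The heat sink lies fins up on the holder's bed, within 12 mm of its centre and 0.15 rad of square; spool, carton and bottle stand upright on the board, each within 15 mm of where it stood at the start; all released and at rest (horizontal distance between heatsink_mid and holder_seat below 0.012 m and z of heatsink_mid in the frame of holder_seat between 0.013 and 0.022 m and angle between each of heatsink_mid, spool_mid, carton_mid, bottle_mid's own z axis and vertical below 0.1 rad and angle between the y axis of heatsink_mid and the y axis of holder_seat, either way round below 0.15 rad and distance of each of spool_mid, carton_mid, bottle_mid from where it was at the start of the episode below 0.015 m and linear speed of each of spool, carton, bottle, heatsink below 0.02 m/s); the robot touches nothing.
It fails at once if the spool, the carton or the bottle is tipped over (more than 0.6 rad) (angle between any of spool_mid, carton_mid, bottle_mid's own z axis and vertical above 0.6 rad).
It fails at once if the flux tin is displaced by more than 20 mm (distance of flux_tin from where it was at the start of the episode above 0.02 m).
It also fails if it takes over 147 s, if anything falls off the work surface, if the arm or the gripper's body presses on something with over 40 N, if the wrist force passes 120 N, or if a joint passes its speed limit or range.

ROBOT

A 6-joint arm with a two-finger parallel gripper is mounted at the origin on the work surface. World frame = base frame: x ahead of the robot, y to its left, z up, the work surface at z = 0. Lengths are in m, angles in rad, forces in N, time in s.
With the tool pointing down it reaches from about 0.3 to 0.875 m from the base axis. Payload 6.4 kg.
Tool frame: the origin (TCP) lies midway between the tips of the shut fingers; the grasp point (between the pads) lies 19 mm behind it; x points along the fingers, y is the direction in which the jaws open and shut, and the axes are right-handed (so a half turn about x gives the same grasp; the last joint's range is limited). The gripper opens to 85 mm and grips with 20 to 120 N. Pads are 22 mm wide; open, the fingers measure 114 mm over their backs; the gripper's body (76 mm by 85 mm) begins 54 mm behind the grasp point. The pads swing forward as they close: fully open they stand 13 mm farther back than shut.
Start: joints at [-1.375, 0.181, 1.607, -0, 1.354, -0.206], TCP at [0.225, -0.529, 0.201] pointing down, gripper open.
Joint ranges: [-2.99, 2.99], [-0.89, 2.07], [0.3, 2.58], [-1.14, 4.28], [0, 2.63], [-3.12, 3.12]. Speed limits (rad/s): [2.57, 2.57, 3.01, 3.14, 3.14, 3.14].

INTERFACE

Orientations are given as a unit quaternion [w, x, y, z].
In Python, from bench import ctrl gives the robot as it stands.
- The arm moves only by the tool step_arm, never from a script. Its argument "motion" is a list of rows, each a list of 7 numbers: the shift along the tool's x, y, z in mm, then the turn, a rotation vector about the tool's x, y, z in degrees, then the closure in counts, from 0 (fully open) to 255 (shut). In form: [[tx, ty, tz, rx, ry, rz, hand], ...]. A call has 1 to 10 rows; each row is the pose to reach, as a shift and turn from the pose commanded when the call began, along the tool's axes at that moment; what a row does not reach only later rows make up. A row lasts 1/8 s, in which the tool goes at most 62.5 mm and 10.7 degrees, less where a joint would pass 70% of its speed; a pose out of reach is approached as far as the arm can. A call with a gripper value outside its range is refused whole. The fingers move at their own pace and stop on an object; the grip force is fixed at half the most. Time passes only in rows, so rows that repeat a pose let the fingers close. It gives the time, the measured TCP pose, the force and the opening at its end, in the units of the state.
- ctrl.get_obs(): the state, without advancing time (a new reading comes with each control period).
- ctrl.camera(name): name is "scene" or "top" or "wrist"; returns (picture, depth): 384x512x3 uint8, red, green, blue; 384x512 float32, m along the optical axis (not along the pixel's ray), 0 where there is no reading.
- ctrl.camera_info(name): a dict with "fx", "fy", "cx", "cy" (pixels), "T" (4x4, takes a point from camera to world coordinates); the wrist camera has in their place "hand_eye" (4x4, takes a point from camera to tool coordinates, whose origin is the TCP and whose axes are the tool frame's). Camera axes: x right, y down, z forward; pixel columns grow to the right and rows downward; lengths in m; the calibration is good to about 2 mm. A picture is of the moment at which its call begins: read the wrist's pose just before it. camera_info takes no time and is no camera call.
- ctrl.hand_in(): hands the job in, once; it reports no verdict.
The state is a dict: "time_s": time; "q": joint angles; "dq": joint speeds; "joint_efforts": joint torques, N m; "eef_pos": TCP position; "eef_rot": TCP orientation; "wrist_force": force on the tool from outside, world axes, zero at the start; "torque": the same for the moment, N m; "opening": opening from 0.0 (shut) to 1.0 (fully open).
Only numpy, scipy, OpenCV 4.12 (cv2) and the standard library are available. Lean on these libraries where they do the work, as an engineer would, in place of code of your own. Each camera call takes 0.05 s, during which the arm holds its last target. There are 200 camera calls.

## Working session

There is one attempt and no reset: what is moved stays moved. The work goes in short steps, Python scripts to look and compute and a tool call to move; the robot and the scene stay as the last step left them, time stands still between calls to the robot, and variables do not carry over. Pictures are saved under pics/ and viewed, about 12 in all and at most 16, crops included, and the job is handed in when it is done.

Besides the shell and the picture viewer there is one more tool, called after ">>>" as name(argument=value, ...) on one line, values as JSON. step_arm: Moves the arm, as the interface text tells. Its arguments: {"type":"object","properties":{"motion":{"type":"array","items":{"type":"array","items":{"type":"number"}}}},"required":["motion"]}

```bash
mkdir -p pics; ls
python3 - <<'E'
from bench import ctrl
import cv2, numpy as np
o=ctrl.get_obs(); print(o)
for n in("scene","top"):
    p,d=ctrl.camera(n); i=ctrl.camera_info(n); print(n,i)
    cv2.imwrite(f"pics/{n}0.png",p[:,:,::-1]); np.savez(f"{n}0.npz",p=p,d=d,T=i["T"],K=[i["fx"],i["fy"],i["cx"],i["cy"]])
print(ctrl.camera_info("wrist"))
E
```

```text
pics
{'time_s': 0.0, 'q': array([-1.37525884e+00,  1.81580331e-01,  1.60801093e+00,  2.06671406e-05,
        1.35379683e+00, -2.06291145e-01]), 'dq': array([-0.00016558, -0.00013226, -0.00012515, -0.00057706,  0.00044548,
       -0.00118693]), 'joint_efforts': array([ 3.86422953e-04, -4.44872725e+01, -3.51335549e+01, -1.88787812e-04,
        9.09669092e-03, -1.62850000e-05]), 'eef_pos': array([ 0.22479032, -0.52857849,  0.1999607 ]), 'eef_rot': array([ 0.14047767,  0.69289357,  0.14174713, -0.69287248]), 'wrist_force': array([ 0.10393879, -0.29036067,  0.67893869]), 'torque': array([-0.0197159 ,  0.02128074, -0.01728367]), 'opening': 1.0022573779467905}
scene {'fx': 478.7849131216882, 'fy': 478.7849131216882, 'cx': 256.17861434326903, 'cy': 186.22495454026307, 'T': array([[-0.85193973,  0.34958593, -0.38985685,  0.94218622],
       [ 0.52324309,  0.59730737, -0.60781623,  0.67157125],
       [ 0.02038037, -0.7218127 , -0.69178831,  0.82248334],
       [ 0.        ,  0.        ,  0.        ,  1.        ]])}
top {'fx': 423.18859354270637, 'fy': 423.18859354270637, 'cx': 252.7611041846777, 'cy': 193.09338637779257, 'T': array([[-0.00558422, -0.98315412,  0.18269319,  0.34575962],
       [-0.99997451,  0.00467713, -0.00539559,  0.02170796],
       [ 0.00445021, -0.18271866, -0.98315517,  1.16336127],
       [ 0.        ,  0.        ,  0.        ,  1.        ]])}
{'fx': 283.2648888641355, 'fy': 283.2648888641355, 'cx': 258.283681844376, 'cy': 188.69929715641638, 'hand_eye': array([[ 7.07355206e-04, -2.86065528e-01,  9.58209796e-01,
        -1.73677043e-01],
       [ 9.99999745e-01,  3.00993310e-04, -6.48345715e-04,
         1.79874557e-04],
       [-1.02945379e-04,  9.58210010e-01,  2.86065668e-01,
        -7.29287884e-02],
       [ 0.00000000e+00,  0.00000000e+00,  0.00000000e+00,
         1.00000000e+00]])}
```

View pics/top0.png

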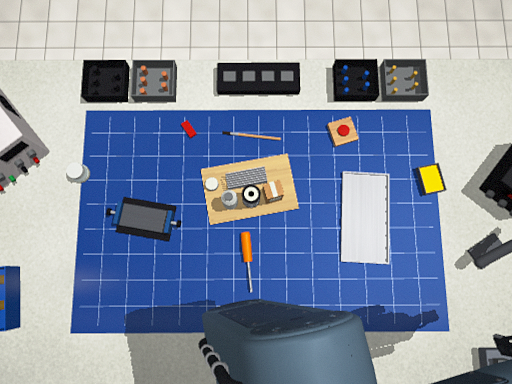

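View pics/scene0.png

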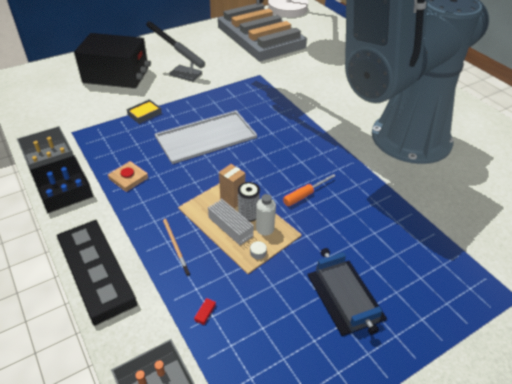

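The top view shows the bottle (228,198), spool (251,194) and carton (273,190) in a row on the board. The heat sink is at (245,178), the tin at (211,183), the tray at (365,217) on the right and the holder at (145,217) on the left. Next I'll measure these from depth.

```bash
cat > h.py <<'E'
import numpy as np, cv2
from scipy.spatial.transform import Rotation as R
def cloud(d,K,T):
    v,u=np.mgrid[:d.shape[0],:d.shape[1]]
    P=np.stack([(u-K[2])/K[0]*d,(v-K[3])/K[1]*d,d],-1)@T[:3,:3].T+T[:3,3]
    P[d==0]=np.nan; return P
def rect(P):  # center, yaw of long side, sizes
    (c,s,a)=cv2.minAreaRect((P[:,:2]*1000).astype(np.float32)); 
    if s[0]<s[1]: a+=90; s=s[::-1]
    return np.round(c,1),np.round(s,1),round((a+90)%180-90,1)
def blob(P,m,n=15):
    k,l,st,_=cv2.connectedComponentsWithStats(m.astype(np.uint8))
    for i in range(1,k):
        if st[i,4]>=n: yield st[i,:5],P[l==i]
E
python3 - <<'E'
from h import *
for n in("top","scene"):
    f=np.load(n+"0.npz"); P=cloud(f["d"],f["K"],f["T"]); z=P[...,2]; p=f["p"].astype(int)
    x,y=P[...,0],P[...,1]
    ok=(x>.3)&(x<.75)&(y<.4)&(y>-.4)
    print(n,"bench z",np.nanmedian(z[ok]))
    for lo,hi in((.003,.012),(.012,.03),(.03,.05),(.075,.13)):
        for st,Q in blob(P,ok&(z>lo)&(z<hi)): print(lo,hi,st,rect(Q),"z",np.round(np.percentile(Q[:,2],[5,50,95]),4))
E
```

```text
top bench z 0.0004057820333612794
0.003 0.012 [184 128  12  11  57] (array([740.1, 194. ]), array([31.6, 21.7]), 36.7) z [0.0059 0.0099 0.0117]
0.003 0.012 [222 132  59  10 146] (array([728.9,  19.1]), array([166.3,  13.4]), 82.3) z [0.0034 0.0058 0.0093]
0.003 0.012 [ 201  154   98   72 2620] (array([574. ,  23.7]), array([257.1, 167.8]), -78.8) z [0.0033 0.0053 0.0088]
0.003 0.012 [340 172  50  93 920] (array([ 494.5, -293.3]), array([258.4, 134.8]), -3.6) z [0.0032 0.0057 0.0106]
0.003 0.012 [369 186  10  11  34] (array([ 565.5, -322.8]), array([36. , 14.1]), -40.9) z [0.0033 0.0041 0.0061]
0.003 0.012 [374 192   8  11  33] (array([ 550. , -332.7]), array([24.3, 22.8]), 23.1) z [0.0033 0.0043 0.0075]
0.003 0.012 [355 195   5   7  15] (array([ 546. , -276.1]), array([17.2, 10.9]), -14.3) z [0.003  0.004  0.0059]
0.003 0.012 [361 194  12   8  23] (array([ 547.1, -299.4]), array([30.3, 14.4]), 58.7) z [0.0032 0.0044 0.0065]
0.003 0.012 [122 197  55  18 325] (array([530.6, 301.8]), array([152.7,  23.6]), 77.5) z [0.0039 0.0066 0.0106]
0.003 0.012 [359 204  18  23  91] (array([ 500.4, 
[... 5624 characters left out ...]
.5,  43.4]), -78.3) z [0.0323 0.0386 0.0425]
0.03 0.05 [238 202  19  13 112] (array([560. ,  34.9]), array([44.2, 17. ]), -51.4) z [0.0315 0.0398 0.0486]
0.03 0.05 [256 218  19  11 110] (array([545.9,  90.5]), array([40.9, 19.4]), -44.0) z [0.031  0.0403 0.0486]
0.03 0.05 [318 248  28  21 286] (array([479. , 232.9]), array([60.2, 39.9]), -9.4) z [0.0319 0.0417 0.0457]
0.03 0.05 [351 307  32  20 308] (array([506.1, 387.4]), array([59.9, 25.8]), -8.4) z [0.0313 0.0426 0.0458]
0.075 0.13 [219 164  41  37 741] (array([552.9,  -4.4]), array([109. ,  50.2]), -78.2) z [0.0779 0.0862 0.0965]
0.075 0.13 [257 194  19  21 297] (array([539.7,  85.7]), array([38.9, 34.8]), -29.9) z [0.0777 0.0896 0.1058]
```

```bash
cat > go.py <<'E'
import sys; from h import *; from bench import ctrl
# go.py x y z(mm) yaw_of_tool_y(deg): delta in tool axes from the measured pose, tool pointing down
o=ctrl.get_obs(); p=o["eef_pos"]*1000; q=o["eef_rot"]; M=R.from_quat(q,scalar_first=True)
def tgt(yaw):
    c,s=np.cos(np.radians(yaw)),np.sin(np.radians(yaw)); X=np.array([0,0,-1.]); Y=np.array([c,s,0]); return R.from_matrix(np.c_[X,Y,np.cross(X,Y)])
Y=M.as_matrix()[:,1]; print("t",round(o["time_s"],2),"p",p.round(1),"yaw",round(np.degrees(np.arctan2(Y[1],Y[0])),2),"tilt",round(np.degrees(np.arccos(-M.as_matrix()[2,0])),2),"q6",o["q"][5].round(2),"open",round(o["opening"],3),"F",o["wrist_force"].round(1))
for a in sys.argv[1:]:
    x,y,z,w=map(float,a.split(",")); G=tgt(w)
    print(a,"->",M.inv().apply(np.array([x,y,z])-p).round(1),(M.inv()*G).as_rotvec(degrees=True).round(2))
    M,p=G,np.array([x,y,z])
E
python3 go.py 480,30,250,11 ; python3 go.py 480,30,250,191
```

```text
t 0.1 p [ 224.8 -528.7  200.1] yaw -66.98 tilt 0.09 q6 -0.21 open 1.001 F [ 0.2  0.6 -0.3]
480,30,250,11 -> [ -49.1 -414.4 -453.4] [-7.798e+01 -8.000e-02  6.000e-02]
t 0.1 p [ 224.8 -528.7  200.1] yaw -66.98 tilt 0.09 q6 -0.21 open 1.001 F [ 0.2  0.6 -0.3]
480,30,250,191 -> [ -49.1 -414.4 -453.4] [1.0202e+02 7.0000e-02 8.0000e-02]
```

>>> step_arm(motion=[[-49,-414,-453,-78,0,0,0],[-49,-414,-453,-78,0,0,0],[-49,-414,-453,-78,0,0,0],[-49,-414,-453,-78,0,0,0],[-49,-414,-453,-78,0,0,0],[-49,-414,-453,-78,0,0,0],[-49,-414,-453,-78,0,0,0],[-49,-414,-453,-78,0,0,0],[-49,-414,-453,-78,0,0,0],[-49,-414,-453,-78,0,0,0]])

```text
time_s: 1.35
eef_pos: [0.4803, 0.0313, 0.25]
eef_rot: [0.546, 0.449, 0.546, -0.449]
wrist_force: [0.4, -0.7, -1.3]
opening: 0.999
```

>>> step_arm(motion=[[0,0,0,0,0,0,0],[0,0,0,0,0,0,0]])

```text
time_s: 1.6
eef_pos: [0.4794, 0.029, 0.2494]
eef_rot: [0.546, 0.449, 0.546, -0.45]
wrist_force: [0.5, 0.8, 0.3]
opening: 0.999
```

```bash
cat > wl.py <<'E'
import sys; from h import *; from bench import ctrl
n=sys.argv[1]; o=ctrl.get_obs(); p,d=ctrl.camera("wrist"); i=ctrl.camera_info("wrist")
T=np.eye(4); T[:3,:3]=R.from_quat(o["eef_rot"],scalar_first=True).as_matrix(); T[:3,3]=o["eef_pos"]
T=T@i["hand_eye"]; K=[i[k] for k in("fx","fy","cx","cy")]
cv2.imwrite(f"pics/{n}.png",p[:,:,::-1]); np.savez(n+".npz",p=p,d=d,T=T,K=K)
E
python3 go.py 480,30,250,11; python3 wl.py w1
python3 - <<'E'
from h import *
f=np.load("w1.npz"); P=cloud(f["d"],f["K"],f["T"]); z=P[...,2]
x,y=P[...,0],P[...,1]; ok=(x>.35)&(x<.75)&(y<.42)&(y>-.4)&(z<.13)
print("bench",np.nanmedian(z[ok&(z<.004)]))
for lo,hi in((.003,.012),(.012,.028),(.03,.05),(.075,.13)):
    for st,Q in blob(P,ok&(z>lo)&(z<hi),60): print(lo,hi,st,rect(Q),"z",np.round(np.percentile(Q[:,2],[5,50,95]),4))
E
```

```text
t 1.6 p [479.4  29.  249.4] yaw 11.08 tilt 0.07 q6 -0.38 open 0.999 F [0.5 0.8 0.3]
480,30,250,11 -> [-0.6  0.7 -0.9] [ 0.08 -0.    0.07]
bench 0.0012173595228440193
0.003 0.012 [298   0  33  12 198] (array([511.6, 233.6]), array([40.3, 12.5]), 9.3) z [0.0039 0.0082 0.0101]
0.003 0.012 [456  61  26  26 133] (array([734.5, 198.3]), array([37.8, 17.1]), 70.1) z [0.0036 0.009  0.0118]
0.003 0.012 [ 267   78  120  166 9730] (array([577. ,  27.4]), array([253. , 162.3]), -80.0) z [0.0052 0.0066 0.008 ]
0.003 0.012 [392 139  55 100 652] (array([729.4,  21.9]), array([166.2,  10. ]), 82.7) z [0.0042 0.0076 0.0093]
0.003 0.012 [ 165  284  146   56 2818] (array([ 494.4, -280.9]), array([253. , 111.6]), -3.5) z [0.0031 0.0039 0.0106]
0.012 0.028 [461  61  23  25 239] (array([740.8, 194.6]), array([30.7, 21.2]), 34.5) z [0.0121 0.0129 0.014 ]
0.012 0.028 [337  85  29  28 627] (array([586.7, 131.4]), array([35.1, 34.8]), -6.9) z [0.019  0.0252 0.0266]
0.012 0.028 [ 169  133   74   21 1054] (array([401.8,  34.9]), array([104.5,  25. ]), 6.1) z [0.0157 0.0238 0.0266]
0.012 0.028 [327 137   6  36  
[... 269 characters left out ...]
5.3) z [0.0317 0.038  0.0412]
0.03 0.05 [ 327  131   39   79 2321] (array([601.7,  36.1]), array([110.2,  41.3]), -79.2) z [0.0313 0.0401 0.0434]
0.03 0.05 [287 155  29  24 109] (array([533.2,  33.5]), array([44.7, 15.2]), 51.4) z [0.0305 0.0401 0.0489]
0.03 0.05 [287 196  15  22  72] (array([536.4, -29.5]), array([36.7, 15.5]), 76.7) z [0.0307 0.0417 0.0487]
0.075 0.13 [297 116  36  36 998] (array([536.7,  80.5]), array([40.7, 40.7]), -51.5) z [0.083  0.0922 0.1073]
0.075 0.13 [ 290  161   42   40 1283] (array([546.5,  23.5]), array([49.2, 48.7]), 11.5) z [0.085  0.0867 0.0879]
0.075 0.13 [ 291  205   34   42 1293] (array([555.9, -34.6]), array([46.6, 39.9]), -74.6) z [0.082  0.0964 0.0977]
```

View pics/w1.png

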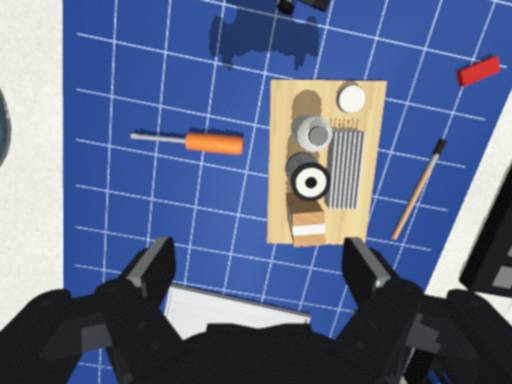

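The wrist view shows the board square-on: bottle (313,133), spool (311,181), carton (308,222), heat sink (346,167), tin (351,98). The wrist measurements agree with the top camera to 2–3 mm. I'll take the carton first.

```bash
python3 go.py 556,-35,125,15.4 556,-35,48,15.4 556,-35,165,15.4 574,-298,165,11 574,-298,45.5,11
```

```text
t 1.65 p [479.4  28.4 249.4] yaw 11.0 tilt 0.06 q6 -0.38 open 0.997 F [-0.3 -1.3  1. ]
556,-35,125,15.4 -> [124.3  63.2  76.9] [-4.4  -0.    0.06]
556,-35,48,15.4 -> [77.  0.  0.] [0. 0. 0.]
556,-35,165,15.4 -> [-117.    0.    0.] [0. 0. 0.]
574,-298,165,11 -> [  0.  -52.5 258.3] [4.4 0.  0. ]
574,-298,45.5,11 -> [119.5   0.    0. ] [0. 0. 0.]
```

>>> step_arm(motion=[[60,63,77,-4.4,0,0,0],[90,63,77,-4.4,0,0,0],[124,63,77,-4.4,0,0,0],[150,63,77,-4.4,0,0,0],[175,63,77,-4.4,0,0,0],[201,63,77,-4.4,0,0,0],[201,63,77,-4.4,0,0,0],[201,63,77,-4.4,0,0,0]])

```text
time_s: 2.65
eef_pos: [0.5569, -0.0357, 0.0498]
eef_rot: [0.563, 0.429, 0.562, -0.429]
wrist_force: [0.3, -0.6, -0.6]
opening: 0.997
```

```bash
python3 go.py 556,-35,48,15.4;python3 wl.py w2
```

```text
t 2.65 p [556.9 -35.7  49.8] yaw 15.33 tilt 0.06 q6 -0.54 open 0.997 F [ 0.3 -0.6 -0.6]
556,-35,48,15.4 -> [ 1.8 -0.6 -0.9] [-0.07  0.03 -0.05]
```

View pics/w2.png

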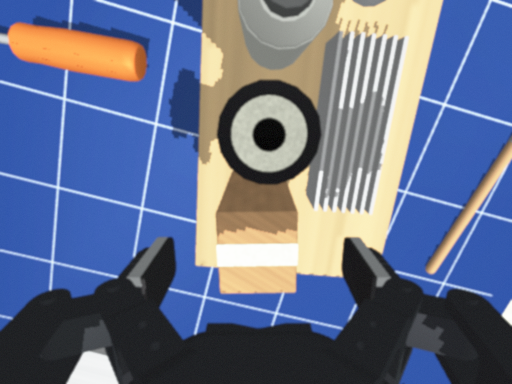

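The fingers straddle the carton (257,250) symmetrically and are aligned with it. I'll close.

>>> step_arm(motion=[[2,0,0,0,0,0,255],[2,0,0,0,0,0,255],[2,0,0,0,0,0,255],[2,0,0,0,0,0,255],[2,0,0,0,0,0,255],[2,0,0,0,0,0,255],[2,0,0,0,0,0,255],[2,0,0,0,0,0,255]])

```text
time_s: 3.7
eef_pos: [0.557, -0.0347, 0.0476]
eef_rot: [0.563, 0.428, 0.562, -0.428]
wrist_force: [-1.4, -0.8, 5.8]
opening: 0.454
```

```bash
python3 go.py 556,-35,48,15.4
```

```text
t 3.7 p [557.  -34.7  47.6] yaw 15.43 tilt 0.07 q6 -0.54 open 0.454 F [-1.4 -0.8  5.8]
556,-35,48,15.4 -> [-0.4 -1.  -0. ] [ 0.03  0.04 -0.05]
```

>>> step_arm(motion=[[-30,0,0,0,0,0,255],[-70,0,0,0,0,0,255],[-117,0,0,0,0,0,255],[-117,-20,60,2,0,0,255],[-117,-36,120,4.4,0,0,255],[-117,-47,180,4.4,0,0,255],[-117,-53,230,4.4,0,0,255],[-117,-53,258,4.4,0,0,255],[-117,-53,258,4.4,0,0,255],[-117,-53,258,4.4,0,0,255]])

```text
time_s: 4.95
eef_pos: [0.5735, -0.2963, 0.163]
eef_rot: [0.545, 0.45, 0.546, -0.45]
wrist_force: [0.2, 0.3, -0.9]
opening: 0.454
```

```bash
python3 go.py 574,-298,46,11;python3 wl.py w3
```

```text
t 4.95 p [ 573.5 -296.3  163. ] yaw 11.03 tilt 0.11 q6 -0.85 open 0.454 F [ 0.2  0.3 -0.9]
574,-298,46,11 -> [117.    0.3   1.9] [ 0.03 -0.1   0.05]
```

View pics/w3.png

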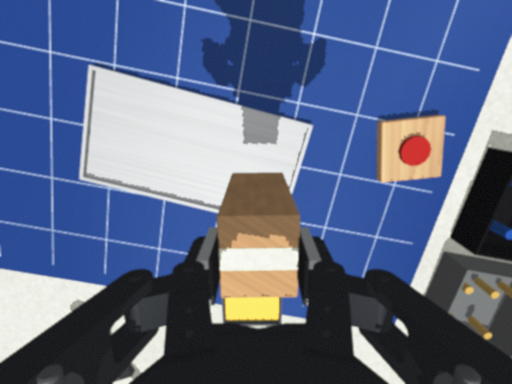

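>>> step_arm(motion=[[40,0,1,0,0,0,255],[80,0,2,0,0,0,255],[105,0,2,0,0,0,255],[117,0,2,0,0,0,255],[117,0,2,0,0,0,255],[117,0,2,0,0,0,255]])

```text
time_s: 5.75
eef_pos: [0.5752, -0.2995, 0.0482]
eef_rot: [0.547, 0.45, 0.545, -0.449]
wrist_force: [1.2, 0.1, -0.5]
opening: 0.455
```

>>> step_arm(motion=[[0,0,0,0,0,0,75],[0,0,0,0,0,0,75],[0,0,0,0,0,0,75],[0,0,0,0,0,0,75]])

```text
time_s: 6.25
eef_pos: [0.5744, -0.2994, 0.047]
eef_rot: [0.546, 0.45, 0.546, -0.45]
wrist_force: [0.6, 0.0, 0.5]
opening: 0.704
```

```bash
python3 go.py 574,-298,125,11 546.5,23.5,165,11 546.5,23.5,46,11
```

```text
t 6.25 p [ 574.4 -299.4   47. ] yaw 11.02 tilt 0.01 q6 -0.86 open 0.704 F [0.6 0.  0.5]
574,-298,125,11 -> [-78.   -0.1  -1.5] [ 0.02  0.01 -0.01]
546.5,23.5,165,11 -> [ -40.    34.4 -320.8] [0. 0. 0.]
546.5,23.5,46,11 -> [119.   0.   0.] [0. 0. 0.]
```

>>> step_arm(motion=[[-40,0,0,0,0,0,75],[-80,0,0,0,0,0,75],[-118,0,-2,0,0,0,75],[-118,6,-60,0,0,0,0],[-118,13,-120,0,0,0,0],[-118,19,-180,0,0,0,0],[-118,26,-240,0,0,0,0],[-118,32,-300,0,0,0,0],[-118,34,-322,0,0,0,0],[-118,34,-322,0,0,0,0]])

```text
time_s: 7.5
eef_pos: [0.5459, 0.0249, 0.165]
eef_rot: [0.546, 0.449, 0.546, -0.449]
wrist_force: [-0.4, -0.3, 0.5]
opening: 1.001
```

```bash
python3 go.py 546.5,23.5,46,11;python3 wl.py w4;  python3 - <<'E'
from h import *
f=np.load("w4.npz"); P=cloud(f["d"],f["K"],f["T"]); z=P[...,2]
x,y=P[...,0],P[...,1]; ok=(x>.35)&(x<.75)&(y<.42)&(y>-.4)&(z<.11)
for lo,hi in((.075,.13),):
    for st,Q in blob(P,ok&(z>lo)&(z<hi),60): print(lo,hi,st,rect(Q),"z",np.round(np.percentile(Q[:,2],[5,50,95]),4))
E
```

```text
t 7.5 p [545.9  24.9 165. ] yaw 11.2 tilt 0.01 q6 -0.37 open 1.001 F [-0.4 -0.3  0.5]
546.5,23.5,46,11 -> [119.    0.3   1.5] [ 0.2  -0.   -0.01]
0.075 0.13 [ 237  100   48   48 1762] (array([537. ,  80.3]), array([40.7, 40.7]), 55.4) z [0.0842 0.0925 0.1073]
0.075 0.13 [ 232  161   53   53 2200] (array([546.1,  22.8]), array([49.7, 48.5]), -77.8) z [0.0855 0.0867 0.0879]
```

>>> step_arm(motion=[[40,0,1,0,0,0,0],[80,0,1,0,0,0,0],[118,0,1,0,0,0,0],[118,0,1,0,0,0,0],[118,0,1,0,0,0,0]])

```text
time_s: 8.18
eef_pos: [0.5475, 0.0212, 0.0482]
eef_rot: [0.546, 0.45, 0.545, -0.45]
wrist_force: [0.0, -0.5, -0.2]
opening: 1.001
```

>>> step_arm(motion=[[0,0,0,0,0,0,255],[0,0,0,0,0,0,255],[0,0,0,0,0,0,255],[0,0,0,0,0,0,255],[0,0,0,0,0,0,255],[0,0,0,0,0,0,255],[0,0,0,0,0,0,255]])

```text
time_s: 9.05
eef_pos: [0.5474, 0.022, 0.049]
eef_rot: [0.547, 0.45, 0.545, -0.449]
wrist_force: [-2.7, -1.1, 9.0]
opening: 0.548
```

```bash
python3 go.py 546.5,23.5,165,11 495,-293,165,11 495,-293,45,11
```

```text
t 9.05 p [547.4  22.   49. ] yaw 11.05 tilt 0.14 q6 -0.37 open 0.548 F [-2.7 -1.1  9. ]
546.5,23.5,165,11 -> [-116.    -0.4   -1.5] [ 0.05  0.07 -0.12]
495,-293,165,11 -> [   0.  -110.9  300.9] [0. 0. 0.]
495,-293,45,11 -> [120.   0.   0.] [0. 0. 0.]
```

>>> step_arm(motion=[[-30,0,0,0,0,0,255],[-70,0,0,0,0,0,255],[-116,0,0,0,0,0,255],[-116,-20,54,0,0,0,255],[-116,-40,108,0,0,0,255],[-116,-60,162,0,0,0,255],[-116,-80,216,0,0,0,255],[-116,-100,270,0,0,0,255],[-116,-111,300,0,0,0,255],[-116,-111,300,0,0,0,255]])

```text
time_s: 10.3
eef_pos: [0.4938, -0.2957, 0.1627]
eef_rot: [0.545, 0.45, 0.545, -0.451]
wrist_force: [-0.1, 0.8, -3.4]
opening: 0.544
```

```bash
python3 go.py 495,-293,46.5,11;python3 wl.py w5;  python3 - <<'E'
from h import *
f=np.load("w5.npz"); P=cloud(f["d"],f["K"],f["T"]); z=P[...,2]
x,y=P[...,0],P[...,1]; ok=(x>.35)&(x<.75)&(y<-.2)&(y>-.4)
for lo,hi in((.002,.006),(.075,.105),(.105,.22)):
    for st,Q in blob(P,ok&(z>lo)&(z<hi),60): print(lo,hi,st,rect(Q),"z",np.round(np.percentile(Q[:,2],[5,50,95]),4))
E
```

```text
t 10.3 p [ 493.8 -295.7  162.7] yaw 10.83 tilt 0.03 q6 -0.93 open 0.544 F [-0.1  0.8 -3.4]
495,-293,46.5,11 -> [116.2   1.7  -2.4] [-0.17  0.01  0.03]
0.002 0.006 [  151    86   224   143 14951] (array([ 495.2, -292.1]), array([243.5, 122.4]), -3.5) z [0.0024 0.0036 0.0048]
0.002 0.006 [439 134   9  30  68] (array([ 701.3, -232.9]), array([34.5,  4.5]), -77.2) z [0.0022 0.0043 0.0059]
0.002 0.006 [438 165   5  30  64] (array([ 713.3, -269.1]), array([37.3,  3.7]), -67.9) z [0.0022 0.0038 0.0057]
0.075 0.105 [ 317  180   51   53 2459] (array([ 574.7, -299.6]), array([46.9, 41.1]), -78.0) z [0.0805 0.0935 0.0947]
0.105 0.22 [ 180  168  159  118 9476] (array([ 493.2, -291.1]), array([55.6, 55.1]), 55.5) z [0.1451 0.2005 0.2143]
```

View pics/w5.png

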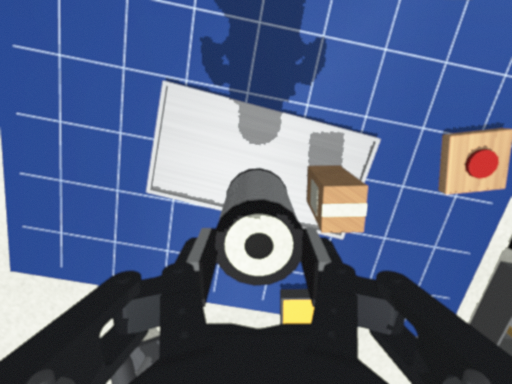

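The carton stands upright in the tray at (574.7,-299.6), which is where I released it. Next I'll lower the spool.

>>> step_arm(motion=[[40,1,-1,0,0,0,255],[80,1,-2,0,0,0,255],[105,1,-2,0,0,0,255],[116,1,-2,0,0,0,255],[116,1,-2,0,0,0,255],[116,1,-2,0,0,0,255]])

```text
time_s: 11.1
eef_pos: [0.4961, -0.2911, 0.0477]
eef_rot: [0.546, 0.45, 0.545, -0.449]
wrist_force: [0.4, 0.1, -3.5]
opening: 0.543
```

>>> step_arm(motion=[[0,0,0,0,0,0,75],[0,0,0,0,0,0,75],[0,0,0,0,0,0,75],[0,0,0,0,0,0,75]])

```text
time_s: 11.6
eef_pos: [0.4955, -0.2914, 0.0471]
eef_rot: [0.546, 0.45, 0.546, -0.45]
wrist_force: [0.4, 0.0, 0.3]
opening: 0.706
```

```bash
python3 go.py 495,-293,170,11 537,80.3,170,11 537,80.3,47,11
```

```text
t 11.6 p [ 495.5 -291.4   47.1] yaw 11.02 tilt 0.02 q6 -0.93 open 0.706 F [0.4 0.  0.3]
495,-293,170,11 -> [-122.9   -0.7    1.5] [ 0.02  0.01 -0.01]
537,80.3,170,11 -> [   0.   112.5 -358.4] [0. 0. 0.]
537,80.3,47,11 -> [123.   0.   0.] [0. 0. 0.]
```

>>> step_arm(motion=[[-40,0,0,0,0,0,75],[-80,0,0,0,0,0,75],[-123,0,0,0,0,0,75],[-123,18,-57,0,0,0,0],[-123,36,-114,0,0,0,0],[-123,54,-171,0,0,0,0],[-123,72,-228,0,0,0,0],[-123,90,-285,0,0,0,0],[-123,108,-342,0,0,0,0],[-123,112,-357,0,0,0,0]])

```text
time_s: 12.85
eef_pos: [0.5368, 0.0837, 0.17]
eef_rot: [0.547, 0.449, 0.547, -0.448]
wrist_force: [-0.2, -0.4, -0.1]
opening: 0.999
```

>>> step_arm(motion=[[0,0,0,0,0,0,0],[40,0,0,0,0,0,0],[80,0,0,0,0,0,0],[123,0,0,0,0,0,0],[123,0,0,0,0,0,0],[123,0,0,0,0,0,0]])

```text
time_s: 13.6
eef_pos: [0.5382, 0.0793, 0.0483]
eef_rot: [0.546, 0.45, 0.545, -0.45]
wrist_force: [0.5, 1.0, 0.2]
opening: 1.001
```

```bash
python3 go.py 537,80.3,47,11;python3 wl.py w6
```

```text
t 13.6 p [538.2  79.3  48.3] yaw 10.94 tilt 0.09 q6 -0.26 open 1.001 F [0.5 1.  0.2]
537,80.3,47,11 -> [ 1.3 -1.  -1.2] [-0.06  0.04 -0.09]
```

View pics/w6.png

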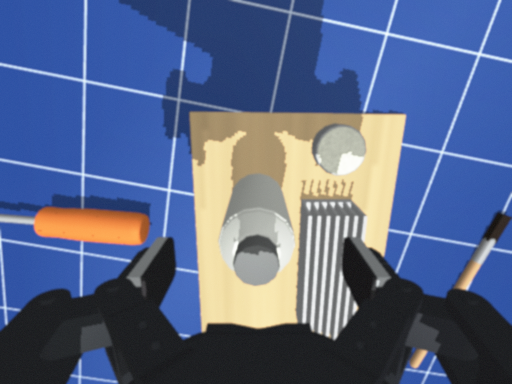

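The bottle (257,240) is centred between the fingers and the tin (339,150) is clear. I'll close.

>>> step_arm(motion=[[1,0,0,0,0,0,255],[1,0,0,0,0,0,255],[1,0,0,0,0,0,255],[1,0,0,0,0,0,255],[1,0,0,0,0,0,255],[1,0,0,0,0,0,255],[1,0,0,0,0,0,255],[1,0,0,0,0,0,255]])

```text
time_s: 14.65
eef_pos: [0.5377, 0.0805, 0.0473]
eef_rot: [0.546, 0.45, 0.545, -0.449]
wrist_force: [-2.5, -0.5, 8.5]
opening: 0.449
```

```bash
python3 go.py 537.5,80,170,11 415,-288,170,11 415,-288,46,11
```

```text
t 14.65 p [537.7  80.5  47.3] yaw 11.05 tilt 0.08 q6 -0.26 open 0.449 F [-2.5 -0.5  8.5]
537.5,80,170,11 -> [-1.227e+02 -1.000e-01  6.000e-01] [ 0.05  0.04 -0.07]
415,-288,170,11 -> [   0.  -190.5  337.9] [0. 0. 0.]
415,-288,46,11 -> [124.   0.   0.] [0. 0. 0.]
```

>>> step_arm(motion=[[-30,0,0,0,0,0,255],[-70,0,0,0,0,0,255],[-123,0,0,0,0,0,255],[-123,-27,48,0,0,0,255],[-123,-54,96,0,0,0,255],[-123,-82,145,0,0,0,255],[-123,-110,195,0,0,0,255],[-123,-138,245,0,0,0,255],[-123,-166,294,0,0,0,255],[-123,-190,338,0,0,0,255]])

```text
time_s: 15.9
eef_pos: [0.4142, -0.2892, 0.169]
eef_rot: [0.546, 0.45, 0.546, -0.45]
wrist_force: [1.6, 0.3, -1.8]
opening: 0.452
```

```bash
python3 go.py 415,-288,46,11
```

```text
t 15.9 p [ 414.2 -289.2  169. ] yaw 11.0 tilt 0.01 q6 -1.04 open 0.452 F [ 1.6  0.3 -1.8]
415,-288,46,11 -> [123.   1.  -1.] [-0.    0.01 -0.  ]
```

>>> step_arm(motion=[[0,0,0,0,0,0,255],[40,1,-1,0,0,0,255],[80,1,-1,0,0,0,255],[110,1,-1,0,0,0,255],[123,1,-1,0,0,0,255],[123,1,-1,0,0,0,255],[123,1,-1,0,0,0,255]])

```text
time_s: 16.77
eef_pos: [0.4166, -0.2864, 0.0466]
eef_rot: [0.546, 0.45, 0.545, -0.45]
wrist_force: [0.1, -0.8, 0.1]
opening: 0.45
```

>>> step_arm(motion=[[0,0,0,0,0,0,95],[0,0,0,0,0,0,95],[0,0,0,0,0,0,95],[0,0,0,0,0,0,95]])

```text
time_s: 17.27
eef_pos: [0.416, -0.2865, 0.046]
eef_rot: [0.546, 0.45, 0.546, -0.45]
wrist_force: [0.2, 0.1, -0.2]
opening: 0.628
```

```bash
python3 go.py 415,-288,230,11 601,36,170,10.8 601,36,9,10.8
```

```text
t 17.27 p [ 416.  -286.5   46. ] yaw 11.01 tilt 0.01 q6 -1.03 open 0.628 F [ 0.2  0.1 -0.2]
415,-288,230,11 -> [-184.    -1.2    1.4] [ 0.01  0.01 -0.01]
601,36,170,10.8 -> [  60.   244.4 -282.6] [0.2 0.  0. ]
601,36,9,10.8 -> [161.   0.  -0.] [0. 0. 0.]
```

>>> step_arm(motion=[[-40,0,0,0,0,0,75],[-80,0,0,0,0,0,75],[-125,0,0,0,0,0,0],[-125,40,-46,0,0,0,0],[-125,80,-92,0,0,0,0],[-125,120,-138,0,0,0,0],[-125,160,-184,0,0,0,0],[-125,200,-230,0,0,0,0],[-125,243,-281,0,0,0,0],[-125,243,-281,0,0,0,0]])

```text
time_s: 18.52
eef_pos: [0.6017, 0.0398, 0.1706]
eef_rot: [0.547, 0.449, 0.547, -0.448]
wrist_force: [-0.2, 0.0, -0.6]
opening: 0.998
```

```bash
cat > ms.py <<'E'
from h import *
import sys
f=np.load(sys.argv[1]+".npz"); P=cloud(f["d"],f["K"],f["T"]); z=P[...,2]
x,y=P[...,0],P[...,1]; ok=(x>.35)&(x<.75)&(y<.42)&(y>-.4)
for lo,hi in((.015,.028),(.031,.05),(.075,.13)):
    for st,Q in blob(P,ok&(z>lo)&(z<hi),60): print(lo,hi,st,rect(Q),"z",np.round(np.percentile(Q[:,2],[5,50,95]),4))
E
python3 go.py 601,36,9,10.8;python3 wl.py w7; python3 ms.py w7
python3 - <<'E'
from bench import ctrl; from h import *
p,d=ctrl.camera("top"); cv2.imwrite("pics/top1.png",cv2.resize(p[130:280,90:410,::-1],None,fx=2.4,fy=2.4))
E
```

```text
t 18.52 p [601.7  39.8 170.6] yaw 11.3 tilt 0.05 q6 -0.33 open 0.998 F [-0.2  0.  -0.6]
601,36,9,10.8 -> [161.6  -1.5   3.7] [ 0.5  -0.05 -0.02]
0.015 0.028 [246  67  33  36 920] (array([587.6, 131.6]), array([35.1, 34.3]), -78.7) z [0.0239 0.0254 0.0266]
0.015 0.028 [  41  128   93   26 1614] (array([402.3,  34.7]), array([104.7,  24.9]), 6.3) z [0.0166 0.0239 0.0267]
0.015 0.028 [253 175   4  41  70] (array([603.7,   8. ]), array([52.8,  3.7]), -79.1) z [0.0151 0.0205 0.0263]
0.015 0.028 [ 84 349  22  20 164] (array([ 428.2, -275.4]), array([35.6, 12. ]), -46.0) z [0.0163 0.0226 0.0276]
0.031 0.05 [239 125   4  99 257] (array([583.2,  32.4]), array([110.1,   2.3]), -79.1) z [0.0329 0.0424 0.0436]
0.031 0.05 [245 126   3  98 248] (array([589.4,  33.7]), array([109.5,   2.3]), -79.3) z [0.0389 0.0424 0.0435]
0.031 0.05 [251 126   3  98 219] (array([595.7,  34.8]), array([109.7,   2. ]), -79.1) z [0.0326 0.0426 0.0439]
0.031 0.05 [257 126   2  98 196] (array([601.7,  36.1]), array([109.6,   1.2]), -78.7) z [0.0414 0.0425 0.0436]
0.031 0.05 [262 126   3  98 208] (array([607.9,  37.3]), array([109.6,   2.2]), -79.0) z [0.0403 0.0424 0.0439]
0.031 0.05 [267 126   4  98 227] (array([614.1,  38.4]), array([109.9,   2.2]), -79.1) z [0.0339 0.0425 0.0437]
0.031 0.05 [273 126   4  98 241] (array([620.2,  39.9]), array([109.3,   2.3]), -79.2) z [0.0346 0.0422 0.0436]
0.031 0.05 [ 76 356  24  26 330] (array([ 428.4, -275.7]), array([35.5, 11. ]), -48.8) z [0.0325 0.0408 0.0492]
```

View pics/top1.png

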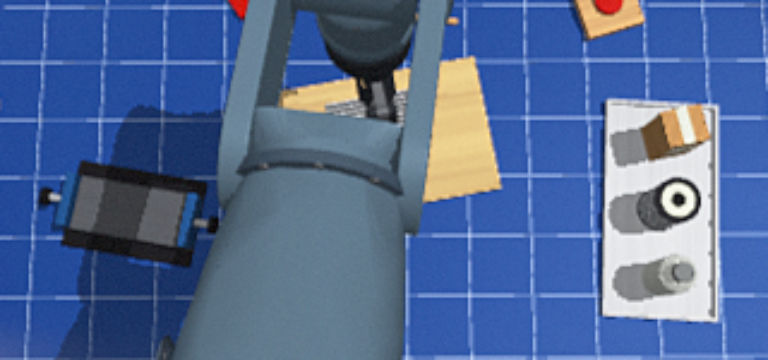

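All three stand upright in the tray: carton (678,130), spool (678,200), bottle (680,272). The heat sink measures (601.7,36.1) at 10.9°. I'll descend on it.

>>> step_arm(motion=[[0,-1,3,0.4,0,0,0],[40,-1,3,0.4,0,0,0],[80,-1,3,0.4,0,0,0],[120,-1,3,0.4,0,0,0],[145,-1,3,0.4,0,0,0],[161,-1,3,0.4,0,0,0],[161,-1,3,0.4,0,0,0],[161,-1,3,0.4,0,0,0]])

```text
time_s: 19.62
eef_pos: [0.6014, 0.0322, 0.0112]
eef_rot: [0.545, 0.452, 0.543, -0.451]
wrist_force: [-0.0, 0.1, -0.1]
opening: 0.996
```

```bash
python3 go.py 601.7,36.1,9,10.9
```

```text
t 19.62 p [601.4  32.2  11.2] yaw 10.58 tilt 0.12 q6 -0.33 open 0.996 F [-0.   0.1 -0.1]
601.7,36.1,9,10.9 -> [ 2.2  1.1 -3.8] [-0.32  0.04 -0.11]
```

>>> step_arm(motion=[[2,1,-4,0,0,0,0],[2,1,-4,0,0,0,0],[2,1,-4,0,0,0,255],[2,1,-4,0,0,0,255],[2,1,-4,0,0,0,255],[2,1,-4,0,0,0,255],[2,1,-4,0,0,0,255],[2,1,-4,0,0,0,255],[2,1,-4,0,0,0,255],[2,1,-4,0,0,0,255]])

```text
time_s: 20.88
eef_pos: [0.6009, 0.0369, 0.0085]
eef_rot: [0.544, 0.452, 0.544, -0.451]
wrist_force: [-1.1, 1.5, 5.3]
opening: 0.427
```

```bash
python3 go.py 601.7,36.1,120,10.9 440,270,170,-10.4
```

```text
t 20.88 p [600.9  36.9   8.5] yaw 10.63 tilt 0.04 q6 -0.32 open 0.427 F [-1.1  1.5  5.3]
601.7,36.1,120,10.9 -> [-111.5    0.7    0.9] [-0.27  0.01 -0.04]
440,270,170,-10.4 -> [ -50.  -114.6 -260.3] [21.3  0.   0. ]
```

```bash
python3 go.py 601,36.5,130,10.7 495,258,150,-10.4; python3 go.py 495,258,150,-10.4
```

```text
t 20.88 p [600.9  36.9   8.5] yaw 10.63 tilt 0.04 q6 -0.32 open 0.427 F [-1.1  1.5  5.3]
601,36.5,130,10.7 -> [-1.215e+02  1.000e-01  4.000e-01] [-0.07  0.01 -0.04]
495,258,150,-10.4 -> [ -20.   -63.  -237.3] [21.1  0.   0. ]
t 20.88 p [600.9  36.9   8.5] yaw 10.63 tilt 0.04 q6 -0.32 open 0.427 F [-1.1  1.5  5.3]
495,258,150,-10.4 -> [-141.5  -63.3 -236.8] [21.03 -0.   -0.04]
```

>>> step_arm(motion=[[-30,0,0,0,0,0,255],[-70,0,0,0,0,0,255],[-120,0,0,0,0,0,255],[-141,-13,-50,7,0,0,255],[-141,-26,-100,14,0,0,255],[-141,-39,-150,21,0,0,255],[-141,-52,-200,21,0,0,255],[-141,-63,-237,21,0,0,255],[-141,-63,-237,21,0,0,255],[-141,-63,-237,21,0,0,255]])

```text
time_s: 22.12
eef_pos: [0.4949, 0.2578, 0.1485]
eef_rot: [-0.453, -0.543, -0.453, 0.543]
wrist_force: [-0.3, -0.0, -1.7]
opening: 0.424
```

```bash
python3 go.py 495,258,150,-10.4; python3 wl.py w8
python3 - <<'E'
from h import *
f=np.load("w8.npz"); P=cloud(f["d"],f["K"],f["T"]); z=P[...,2]
x,y=P[...,0],P[...,1]; ok=(x>.35)&(x<.75)&(y<.42)&(y>.2)
for lo,hi in((.003,.0125),(.019,.03),(.04,.052),(.125,.2)):
    for st,Q in blob(P,ok&(z>lo)&(z<hi),60): print(lo,hi,st,rect(Q),"z",np.round(np.percentile(Q[:,2],[5,50,95]),4))
E
```

```text
t 22.12 p [494.9 257.8 148.5] yaw -10.35 tilt 0.04 q6 0.45 open 0.424 F [-0.3 -0.  -1.7]
495,258,150,-10.4 -> [-1.5  0.1 -0.2] [0.05 0.04 0.02]
0.003 0.0125 [ 276   47   20   91 1602] (array([538.2, 334.6]), array([90.2, 19.8]), 79.6) z [0.0072 0.0085 0.0098]
0.003 0.0125 [ 197   48   23  142 2215] (array([451.1, 319.5]), array([148.8,  19.3]), 79.6) z [0.0073 0.0086 0.0098]
0.003 0.0125 [466 169  24  16 169] (array([741.5, 203.2]), array([24. , 11.2]), 27.1) z [0.0035 0.0095 0.0123]
0.019 0.03 [ 215   56   62   89 4837] (array([496.3, 333.7]), array([83.2, 60.3]), 80.2) z [0.0244 0.0256 0.0269]
0.04 0.052 [238   8  13  12  61] (array([509.5, 406.6]), array([9.7, 8.6]), -2.8) z [0.04   0.0404 0.0413]
0.04 0.052 [ 211   40   68   15 1000] (array([504.6, 379.6]), array([60. , 11.5]), -10.3) z [0.0436 0.0455 0.0467]
0.125 0.2 [  193   137   132   191 13670] (array([494.9, 256.3]), array([110.7,  63.5]), 80.0) z [0.1538 0.1757 0.1897]
```

View pics/w8.png

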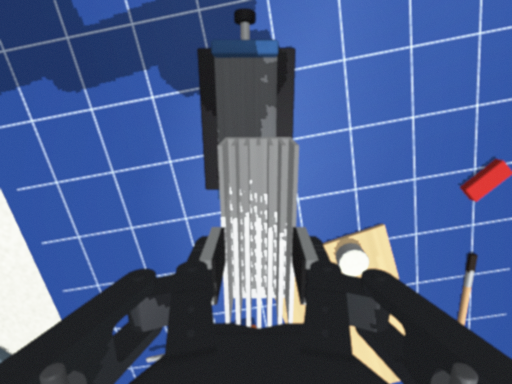

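The picture shows the holder's far cheek at (245,47) and its bed at (245,100), with the heat sink held level and square at (258,230). The holder centre comes out at (491.8,312.2), yaw −10.3.

```bash
python3 go.py 491.7,313.2,148,-10.3 491.7,313.2,29,-10.3
```

```text
t 22.18 p [495.2 257.4 148.5] yaw -10.41 tilt 0.04 q6 0.45 open 0.424 F [ 0.6  0.2 -2.1]
491.7,313.2,148,-10.3 -> [  0.5 -13.6 -54.2] [-0.11  0.03  0.01]
491.7,313.2,29,-10.3 -> [119.   0.  -0.] [0. 0. 0.]
```

>>> step_arm(motion=[[0,-7,-27,0,0,0,255],[0,-14,-54,0,0,0,255],[30,-14,-54,0,0,0,255],[60,-14,-54,0,0,0,255],[90,-14,-54,0,0,0,255],[90,-14,-54,0,0,0,255],[90,-14,-54,0,0,0,255]])

```text
time_s: 23.05
eef_pos: [0.4922, 0.3134, 0.0599]
eef_rot: [0.453, 0.544, 0.452, -0.543]
wrist_force: [-0.4, 1.5, -0.9]
opening: 0.425
```

```bash
python3 go.py 491.7,313.2,29,-10.3; python3 wl.py w9
python3 - <<'E'
from h import *
f=np.load("w9.npz"); P=cloud(f["d"],f["K"],f["T"]); z=P[...,2]
x,y=P[...,0],P[...,1]; ok=(x>.4)&(x<.6)&(y<.42)&(y>.2)
for lo,hi in((.003,.0125),(.04,.052),(.08,.1)):
    for st,Q in blob(P,ok&(z>lo)&(z<hi),60): print(lo,hi,st,rect(Q),"z",np.round(np.percentile(Q[:,2],[5,50,95]),4))
E
```

```text
t 23.05 p [492.2 313.4  59.9] yaw -10.45 tilt 0.07 q6 0.55 open 0.425 F [-0.4  1.5 -0.9]
491.7,313.2,29,-10.3 -> [30.9 -0.5  0.3] [-0.15 -0.03 -0.06]
0.003 0.0125 [ 297  103   27  133 2620] (array([536.6, 324. ]), array([110.6,  17.9]), 79.7) z [0.0073 0.0085 0.0096]
0.003 0.0125 [ 194  104   28  132 2580] (array([455.3, 338.6]), array([109.8,  17.7]), 79.7) z [0.0074 0.0085 0.0096]
0.04 0.052 [251  61  17  16 103] (array([509.8, 406.4]), array([10.3,  8.6]), -14.5) z [0.04   0.0405 0.0413]
0.04 0.052 [ 212  103   94   20 1765] (array([504.6, 379.8]), array([60.1, 11.9]), -10.4) z [0.044  0.0455 0.0466]
0.08 0.1 [ 231  141   11  183 1079] (array([479.8, 314.4]), array([110.2,   2.4]), 79.8) z [0.0824 0.0935 0.0947]
0.08 0.1 [ 287  141   20  182 1205] (array([512.9, 308.5]), array([110.,   7.]), 79.8) z [0.0819 0.0932 0.0973]
0.08 0.1 [ 211  142   21  181 1217] (array([471.2, 315.8]), array([110.3,   7.4]), 79.7) z [0.0816 0.0932 0.0969]
0.08 0.1 [244 142   7 184 891] (array([486.1, 314.3]), array([108.1,   2.3]), 79.8) z [0.0847 0.0937 0.0946]
0.08 0.1 [256 142   5 186 764] (array([492.1, 311.9]), array([110.7,   2.1]), 79.8) z [0.0928 0.0938 0.0948]
0.08 0.1 [267 142   7 184 900] (array([498.3, 311.2]), array([109.8,   2.3]), 79.7) z [0.0841 0.0936 0.0947]
0.08 0.1 [ 277  142    9  182 1066] (array([504.5, 310. ]), array([109.8,   2.4]), 79.7) z [0.0825 0.0935 0.0947]
```

View pics/w9.png

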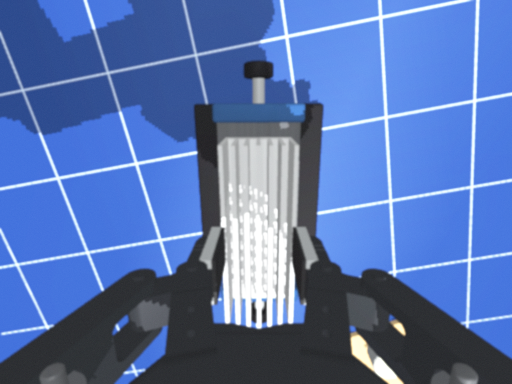

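The heat sink is at (492.1,312) above the bed, in line with the cheeks and within 1 mm of the holder centre. I'll lower it and release.

>>> step_arm(motion=[[15,0,0,0,0,0,255],[25,0,0,0,0,0,255],[31,0,0,0,0,0,255],[31,0,0,0,0,0,255],[31,0,0,0,0,0,255],[31,0,0,0,0,0,255]])

```text
time_s: 23.85
eef_pos: [0.4909, 0.3139, 0.0277]
eef_rot: [0.453, 0.543, 0.453, -0.543]
wrist_force: [-0.7, -0.2, -1.5]
opening: 0.424
```

```bash
python3 go.py 492,313,28.5,-10.3
```

```text
t 23.85 p [490.9 313.9  27.7] yaw -10.38 tilt 0.0 q6 0.55 open 0.424 F [-0.7 -0.2 -1.5]
492,313,28.5,-10.3 -> [-0.8  1.2  0.7] [-0.08 -0.   -0.  ]
```

Nearly seated, with the weight still on the gripper. I'll go down 1 mm more, open, rise and check.

>>> step_arm(motion=[[1,0,0,0,0,0,255],[1,0,0,0,0,0,60],[1,0,0,0,0,0,60],[1,0,0,0,0,0,0],[1,0,0,0,0,0,0],[1,0,0,0,0,0,0],[-30,0,0,0,0,0,0],[-80,0,0,0,0,0,0],[-130,0,0,0,0,0,0],[-130,0,0,0,0,0,0]])

```text
time_s: 25.1
eef_pos: [0.4942, 0.3152, 0.1632]
eef_rot: [0.454, 0.546, 0.452, -0.54]
wrist_force: [-0.6, -0.5, -0.4]
opening: 0.998
```

```bash
python3 go.py 416.1,-286.5,170,11; python3 wl.py w10
python3 - <<'E'
from h import *
f=np.load("w10.npz"); P=cloud(f["d"],f["K"],f["T"]); z=P[...,2]
x,y=P[...,0],P[...,1]; ok=(x>.4)&(x<.6)&(y<.42)&(y>.2)
for lo,hi in((.04,.055),(.057,.08)):
    for st,Q in blob(P,ok&(z>lo)&(z<hi),60): print(lo,hi,st,rect(Q),"z",np.round(np.percentile(Q[:,2],[5,50,95]),4))
E
```

```text
t 25.1 p [494.2 315.2 163.2] yaw -10.37 tilt 0.56 q6 0.55 open 0.998 F [-0.6 -0.5 -0.4]
416.1,-286.5,170,11 -> [ -9.6  31.6 605.9] [-21.37  -0.2   -0.52]
0.04 0.055 [226 106  60  13 751] (array([504.4, 380.3]), array([59.4, 11.6]), -10.4) z [0.0439 0.0454 0.0468]
0.04 0.055 [272 126   3  58  60] (array([513.3, 335.7]), array([57.2,  2.1]), 77.8) z [0.0427 0.0486 0.0535]
0.04 0.055 [231 231  53  12 543] (array([480.9, 245.2]), array([59. , 11.9]), -10.4) z [0.0418 0.0453 0.0465]
0.057 0.08 [234 128   5 106 268] (array([472.5, 315.9]), array([109.7,   2.4]), 79.9) z [0.059  0.0615 0.0626]
0.057 0.08 [241 128   4 106 251] (array([478.7, 314.9]), array([109.3,   2.2]), 79.8) z [0.0591 0.0615 0.0627]
0.057 0.08 [247 128   4 106 253] (array([484.9, 313.8]), array([109.5,   2.3]), 79.9) z [0.06   0.0615 0.0628]
0.057 0.08 [254 128   3 106 229] (array([491.2, 312.4]), array([109.8,   2.1]), 79.5) z [0.0602 0.0615 0.0627]
0.057 0.08 [260 128   3 106 315] (array([497.2, 311.5]), array([109.4,   2.1]), 79.8) z [0.0603 0.0616 0.0627]
0.057 0.08 [266 128   3 106 254] (array([503.4, 310.6]), array([108.9,   2.2]), 80.0) z [0.0584 0.0615 0.0626]
0.057 0.08 [272 128   4 105 265] (array([509.7, 309.5]), array([108.9,   2.3]), 79.9) z [0.0598 0.0614 0.0625]
```

View pics/w10.png

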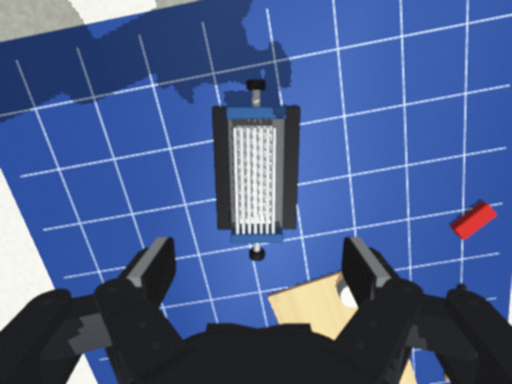

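The heat sink lies between the cheeks (255,180) at (491.1,312.6), and the midpoint between the cheeks is (492.6,312.8). It is flat, square and released. Now I'll fetch the bottle back.

>>> step_arm(motion=[[-9,3,60,-5,0,-0.5,75],[-9,6,120,-10,0,-0.5,75],[-9,9,180,-15,0,-0.5,75],[-9,12,240,-21.4,0,-0.5,75],[-9,15,300,-21.4,0,-0.5,75],[-9,19,360,-21.4,0,-0.5,75],[-9,22,420,-21.4,0,-0.5,75],[-9,25,480,-21.4,0,-0.5,75],[-9,28,540,-21.4,0,-0.5,75],[-9,32,600,-21.4,0,-0.5,75]])

```text
time_s: 26.4
eef_pos: [0.413, -0.2832, 0.1652]
eef_rot: [0.542, 0.448, 0.549, -0.452]
wrist_force: [1.1, -0.2, 0.6]
opening: 0.704
```

>>> step_arm(motion=[[0,0,6,0,0,0,75],[0,0,6,0,0,0,75],[0,0,6,0,0,0,75]])

```text
time_s: 26.78
eef_pos: [0.4154, -0.2862, 0.1661]
eef_rot: [0.543, 0.448, 0.549, -0.451]
wrist_force: [-0.1, -0.2, 0.7]
opening: 0.704
```

```bash
python3 go.py 416.1,-286.5,46,11; python3 wl.py w11; python3 ms.py w11
```

```text
t 26.77 p [ 415.4 -286.2  166.1] yaw 11.11 tilt 0.57 q6 -1.03 open 0.704 F [-0.1 -0.2  0.7]
416.1,-286.5,46,11 -> [120.    1.7   0.9] [ 0.11 -0.2   0.53]
0.015 0.028 [504 161   8  54 222] (array([ 708.3, -251.2]), array([66. ,  8.9]), -66.1) z [0.0153 0.0163 0.0175]
0.015 0.028 [304 166  33  27 127] (array([ 481.4, -279.7]), array([44.3, 15. ]), 52.1) z [0.0161 0.022  0.0273]
0.015 0.028 [368 187  41  40 265] (array([ 561.1, -292.3]), array([59.7, 30. ]), 60.6) z [0.0158 0.0224 0.0272]
0.031 0.05 [243 155  35  13  96] (array([ 413.9, -271.8]), array([37.2, 11.8]), 8.3) z [0.0316 0.0406 0.0489]
0.031 0.05 [306 169  39  31 209] (array([ 483. , -280.7]), array([47.1, 19.2]), 51.1) z [0.0319 0.0407 0.0486]
0.031 0.05 [373 191  46  45 455] (array([ 561.2, -292.8]), array([59.9, 30. ]), 61.7) z [0.0322 0.0414 0.0492]
0.075 0.13 [ 238  163   44   43 1466] (array([ 415.8, -285.8]), array([41. , 39.8]), 12.1) z [0.0806 0.0894 0.1042]
0.075 0.13 [ 313  179   53   50 2095] (array([ 494.5, -290.2]), array([49.5, 49.4]), 11.6) z [0.0821 0.0837 0.0848]
0.075 0.13 [ 389  204   57   51 2534] (array([ 574.3, -299.3]), array([46.3, 41.6]), -78.3) z [0.0785 0.0933 0.0946]
```

>>> step_arm(motion=[[40,1.7,1,0,0,0.5,75],[80,1.7,1,0,0,0.5,75],[105,1.7,1,0,0,0.5,75],[120,1.7,1,0,0,0.5,75],[120,1.7,1,0,0,0.5,75],[120,1.7,1,0,0,0.5,75]])

```text
time_s: 27.58
eef_pos: [0.4171, -0.2891, 0.048]
eef_rot: [0.546, 0.45, 0.546, -0.449]
wrist_force: [0.7, -1.0, -0.5]
opening: 0.705
```

>>> step_arm(motion=[[0,0,0,0,0,0,255],[0,0,0,0,0,0,255],[0,0,0,0,0,0,255],[0,0,0,0,0,0,255],[0,0,0,0,0,0,255],[0,0,0,0,0,0,255]])

```text
time_s: 28.32
eef_pos: [0.4171, -0.2902, 0.0492]
eef_rot: [0.546, 0.45, 0.545, -0.45]
wrist_force: [-3.1, 2.2, 11.8]
opening: 0.416
```

```bash
python3 go.py 416.1,-286.5,170,11 537.8,80.2,170,11 537.8,80.2,50,11
```

```text
t 28.32 p [ 417.1 -290.2   49.2] yaw 11.03 tilt 0.12 q6 -1.03 open 0.416 F [-3.1  2.2 11.8]
416.1,-286.5,170,11 -> [-1.208e+02 -1.000e-01 -3.600e+00] [ 0.03  0.09 -0.07]
537.8,80.2,170,11 -> [   0.   189.4 -336.7] [0. 0. 0.]
537.8,80.2,50,11 -> [120.   0.   0.] [0. 0. 0.]
```

The bottle grip is about 3.6 mm off-axis and slightly high. I'll re-grip it more cleanly.

>>> step_arm(motion=[[0,0,0,0,0,0,75],[0,0,0,0,0,0,75],[0,0,0,0,0,0,75],[3,0,-3.6,0,0,0,75],[4,0,-3.6,0,0,0,75],[4,0,-3.6,0,0,0,75]])

```text
time_s: 29.08
eef_pos: [0.4155, -0.2849, 0.0426]
eef_rot: [0.545, 0.45, 0.546, -0.449]
wrist_force: [0.3, 0.4, -0.2]
opening: 0.705
```

```bash
python3 go.py 416.1,-286.5,46,11; python3 wl.py w12
python3 - <<'E'
from h import *
f=np.load("w12.npz"); P=cloud(f["d"],f["K"],f["T"]); z=P[...,2]
x,y=P[...,0],P[...,1]; ok=(x>.39)&(x<.55)&(y<-.2)&(y>-.4)
for lo,hi in((.075,.13),(.098,.11)):
    for st,Q in blob(P,ok&(z>lo)&(z<hi),60): print(lo,hi,st,rect(Q),"z",np.round(np.percentile(Q[:,2],[5,50,95]),4))
E
```

```text
t 29.07 p [ 415.5 -284.9   42.6] yaw 11.03 tilt 0.12 q6 -1.03 open 0.705 F [ 0.3  0.4 -0.2]
416.1,-286.5,46,11 -> [-3.4  0.3  1.7] [ 0.03 -0.12  0.  ]
0.075 0.13 [ 220  210   78   85 4878] (array([ 415.7, -283.4]), array([41.4, 35.8]), 7.3) z [0.0798 0.0903 0.1041]
0.075 0.13 [ 314  230  132   74 5830] (array([ 480.8, -275.4]), array([78.9, 30.3]), -0.2) z [0.0801 0.0847 0.1282]
0.098 0.11 [321 243  41  57 639] (array([ 446.4, -277.1]), array([22.9, 13.8]), 64.5) z [0.0988 0.1045 0.1094]
0.098 0.11 [ 235  247   48   48 1728] (array([ 416.2, -286.6]), array([21.5, 21.4]), -38.9) z [0.1    0.1035 0.1044]
```

View pics/w12.png

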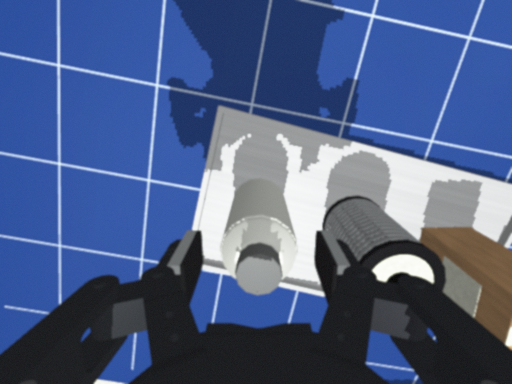

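The bottle (260,250) stands upright at (416.2,-286.6), unmoved. I'll close again.

>>> step_arm(motion=[[0,0,1.5,0,0,0,75],[0,0,1.5,0,0,0,255],[0,0,1.5,0,0,0,255],[0,0,1.5,0,0,0,255],[0,0,1.5,0,0,0,255],[0,0,1.5,0,0,0,255],[0,0,1.5,0,0,0,255],[0,0,1.5,0,0,0,255]])

```text
time_s: 30.12
eef_pos: [0.4161, -0.287, 0.0436]
eef_rot: [0.546, 0.45, 0.546, -0.449]
wrist_force: [-1.4, 0.0, 5.5]
opening: 0.453
```

```bash
python3 go.py 416.1,-286.5,170,11 537.8,80.2,170,11 537.8,80.2,50,11
```

```text
t 30.12 p [ 416.1 -287.    43.6] yaw 11.02 tilt 0.06 q6 -1.03 open 0.453 F [-1.4  0.   5.5]
416.1,-286.5,170,11 -> [-126.4    0.2   -0.6] [ 0.02 -0.05 -0.02]
537.8,80.2,170,11 -> [   0.   189.4 -336.7] [0. 0. 0.]
537.8,80.2,50,11 -> [120.   0.   0.] [0. 0. 0.]
```

>>> step_arm(motion=[[-40,0,0,0,0,0,255],[-80,0,0,0,0,0,255],[-126,0,0,0,0,0,255],[-126,27,-48,0,0,0,255],[-126,54,-96,0,0,0,255],[-126,82,-145,0,0,0,255],[-126,110,-195,0,0,0,255],[-126,138,-245,0,0,0,255],[-126,166,-294,0,0,0,255],[-126,189,-337,0,0,0,255]])

```text
time_s: 31.38
eef_pos: [0.5371, 0.0822, 0.1692]
eef_rot: [0.545, 0.45, 0.546, -0.449]
wrist_force: [0.8, 0.1, -2.2]
opening: 0.455
```

>>> step_arm(motion=[[0,0,0,0,0,0,255],[40,0,0,0,0,0,255],[80,0,0,0,0,0,255],[110,0,0,0,0,0,255],[110,0,0,0,0,0,255],[110,0,0,0,0,0,255]])

```text
time_s: 32.12
eef_pos: [0.5378, 0.0797, 0.0606]
eef_rot: [0.546, 0.45, 0.546, -0.449]
wrist_force: [-0.1, 0.1, -1.4]
opening: 0.45
```

```bash
python3 go.py 537.3,80.2,47.5,11
```

```text
t 32.12 p [537.8  79.7  60.6] yaw 10.99 tilt 0.11 q6 -0.26 open 0.45 F [-0.1  0.1 -1.4]
537.3,80.2,47.5,11 -> [13.1 -0.4 -0.5] [-0.01 -0.06 -0.08]
```

>>> step_arm(motion=[[7,0,0,0,0,0,255],[13,0,0,0,0,0,255],[13,0,0,0,0,0,255],[13,0,0,0,0,0,255],[13,0,0,0,0,0,255],[13,0,0,0,0,0,60],[13,0,0,0,0,0,60],[13,0,0,0,0,0,60],[13,0,0,0,0,0,60],[13,0,0,0,0,0,60]])

```text
time_s: 33.38
eef_pos: [0.537, 0.0803, 0.0464]
eef_rot: [0.545, 0.45, 0.546, -0.449]
wrist_force: [0.2, 0.6, -0.2]
opening: 0.761
```

```bash
python3 go.py 537.3,80,170,11 495,-290.8,170,11 495,-290.8,44,11
```

```text
t 33.38 p [537.   80.3  46.4] yaw 11.02 tilt 0.09 q6 -0.26 open 0.761 F [ 0.2  0.6 -0.2]
537.3,80,170,11 -> [-123.6    0.3    0.2] [ 0.02 -0.09 -0.01]
495,-290.8,170,11 -> [   0.  -112.3  355.9] [0. 0. 0.]
495,-290.8,44,11 -> [126.   0.   0.] [0. 0. 0.]
```

>>> step_arm(motion=[[-40,0,0,0,0,0,60],[-80,0,0,0,0,0,60],[-123,0,0,0,0,0,75],[-123,-18,57,0,0,0,75],[-123,-36,114,0,0,0,75],[-123,-54,171,0,0,0,75],[-123,-72,228,0,0,0,75],[-123,-90,285,0,0,0,75],[-123,-108,342,0,0,0,75],[-123,-112,356,0,0,0,75]])

```text
time_s: 34.62
eef_pos: [0.4943, -0.2942, 0.1688]
eef_rot: [0.545, 0.451, 0.545, -0.451]
wrist_force: [-0.7, 0.3, 0.3]
opening: 0.709
```

>>> step_arm(motion=[[0,0,0,0,0,0,75],[40,0,0,0,0,0,75],[80,0,0,0,0,0,75],[80,0,0,0,0,0,75],[80,0,0,0,0,0,75]])

```text
time_s: 35.25
eef_pos: [0.4962, -0.29, 0.0904]
eef_rot: [0.546, 0.45, 0.546, -0.449]
wrist_force: [0.8, 0.5, -0.1]
opening: 0.705
```

```bash
python3 go.py 495.2,-291,44,11;python3 wl.py w13; python3 ms.py w13 | grep "^0.075"
```

```text
t 35.25 p [ 496.2 -290.    90.4] yaw 11.11 tilt 0.08 q6 -0.93 open 0.705 F [ 0.8  0.5 -0.1]
495.2,-291,44,11 -> [46.4 -1.2  0.9] [ 0.11 -0.03 -0.07]
0.075 0.13 [ 220  178   73   71 3960] (array([ 494.6, -290.3]), array([49.3, 49.3]), 82.6) z [0.0825 0.0838 0.0848]
0.075 0.13 [ 333  213   70   70 3232] (array([ 574.2, -298.7]), array([44.9, 41.4]), -78.7) z [0.0793 0.0935 0.0946]
```

>>> step_arm(motion=[[25,-1,1,0,0,0,75],[46,-1,1,0,0,0,75],[46,-1,1,0,0,0,75],[46,-1,1,0,0,0,75],[46,-1,1,0,0,0,255],[46,-1,1,0,0,0,255],[46,-1,1,0,0,0,255],[46,-1,1,0,0,0,255],[46,-1,1,0,0,0,255],[46,-1,1,0,0,0,255]])

```text
time_s: 36.55
eef_pos: [0.4955, -0.2928, 0.0454]
eef_rot: [0.547, 0.45, 0.545, -0.449]
wrist_force: [-1.9, 0.8, 8.5]
opening: 0.548
```

```bash
python3 go.py 495.2,-291,170,11 547.3,22.2,170,11 547.3,22.2,50,11
```

```text
t 36.55 p [ 495.5 -292.8   45.4] yaw 11.02 tilt 0.15 q6 -0.93 open 0.548 F [-1.9  0.8  8.5]
495.2,-291,170,11 -> [-124.6    0.3   -1.7] [ 0.02  0.07 -0.13]
547.3,22.2,170,11 -> [   0.   110.9 -297.5] [0. 0. 0.]
547.3,22.2,50,11 -> [120.   0.   0.] [0. 0. 0.]
```

>>> step_arm(motion=[[-40,0,0,0,0,0,255],[-80,0,0,0,0,0,255],[-125,0,0,0,0,0,255],[-125,20,-54,0,0,0,255],[-125,40,-108,0,0,0,255],[-125,60,-162,0,0,0,255],[-125,80,-216,0,0,0,255],[-125,100,-270,0,0,0,255],[-125,110.6,-298,0,0,0,255],[-125,110.6,-298,0,0,0,255]])

```text
time_s: 37.8
eef_pos: [0.5458, 0.0241, 0.1687]
eef_rot: [0.546, 0.449, 0.547, -0.448]
wrist_force: [0.3, -0.7, -3.6]
opening: 0.547
```

>>> step_arm(motion=[[0,0,0,0,0,0,255],[40,0,0,0,0,0,255],[80,0,0,0,0,0,255],[108,0,0,0,0,0,255],[108,0,0,0,0,0,255],[108,0,0,0,0,0,255]])

```text
time_s: 38.55
eef_pos: [0.5469, 0.0209, 0.0617]
eef_rot: [0.546, 0.451, 0.545, -0.449]
wrist_force: [0.4, -0.7, -2.1]
opening: 0.541
```

```bash
python3 go.py 547.2,20.9,49,11
```

```text
t 38.55 p [546.9  20.9  61.7] yaw 10.95 tilt 0.12 q6 -0.37 open 0.541 F [ 0.4 -0.7 -2.1]
547.2,20.9,49,11 -> [12.7  0.2  0.1] [-0.05 -0.05 -0.11]
```

>>> step_arm(motion=[[7,0,0,0,0,0,255],[12.5,0,0,0,0,0,255],[12.5,0,0,0,0,0,255],[12.5,0,0,0,0,0,255],[12.5,0,0,0,0,0,255],[12.5,0,0,0,0,0,60],[12.5,0,0,0,0,0,60],[12.5,0,0,0,0,0,60],[12.5,0,0,0,0,0,30],[12.5,0,0,0,0,0,30]])

```text
time_s: 39.8
eef_pos: [0.5459, 0.0219, 0.0478]
eef_rot: [0.545, 0.45, 0.546, -0.449]
wrist_force: [0.1, -1.1, -0.3]
opening: 0.884
```

```bash
python3 go.py 547,21,170,11 574.4,-299,170,11.5
```

```text
t 39.8 p [545.9  21.9  47.8] yaw 11.02 tilt 0.09 q6 -0.37 open 0.884 F [ 0.1 -1.1 -0.3]
547,21,170,11 -> [-122.2    0.9    0.9] [ 0.02 -0.09 -0.01]
574.4,-299,170,11.5 -> [  0.  -34.2 319.3] [-0.5 -0.   0. ]
```

>>> step_arm(motion=[[-40,0,0,0,0,0,30],[-80,0,0,0,0,0,30],[-122,0,0,0,0,0,30],[-122,-6,58,-0.5,0,0,30],[-122,-12,116,-0.5,0,0,30],[-122,-18,174,-0.5,0,0,30],[-122,-25,232,-0.5,0,0,30],[-122,-31,290,-0.5,0,0,30],[-122,-33,320,-0.5,0,0,30],[-122,-33,320,-0.5,0,0,30]])

```text
time_s: 41.05
eef_pos: [0.5743, -0.3011, 0.1688]
eef_rot: [0.546, 0.449, 0.547, -0.448]
wrist_force: [0.2, 0.2, 0.7]
opening: 0.886
```

>>> step_arm(motion=[[40,0,0,0,0,0,30],[70,0,0,0,0,0,30],[70,0,0,0,0,0,30],[70,0,0,0,0,0,30]])

```text
time_s: 41.55
eef_pos: [0.5755, -0.2982, 0.1007]
eef_rot: [0.548, 0.448, 0.548, -0.447]
wrist_force: [0.2, -0.4, 0.8]
opening: 0.883
```

```bash
python3 go.py 574.4,-299.3,44,11.5;python3 wl.py w14; python3 ms.py w14 | grep "^0.075"
```

```text
t 41.55 p [ 575.5 -298.2  100.7] yaw 11.57 tilt 0.08 q6 -0.86 open 0.883 F [ 0.2 -0.4  0.8]
574.4,-299.3,44,11.5 -> [56.7 -1.3  0.9] [ 0.07 -0.03 -0.07]
0.075 0.13 [ 226  178   60   69 3952] (array([ 574.3, -299.7]), array([46.2, 40.1]), -78.0) z [0.0854 0.0936 0.0947]
```

>>> step_arm(motion=[[25,-1,1,0,0,0,30],[56,-1,1,0,0,0,30],[56,-1,1,0,0,0,30],[56,-1,1,0,0,0,255],[56,-1,1,0,0,0,255],[56,-1,1,0,0,0,255],[56,-1,1,0,0,0,255],[56,-1,1,0,0,0,255],[56,-1,1,0,0,0,255],[56,-1,1,0,0,0,255]])

```text
time_s: 42.85
eef_pos: [0.5753, -0.3009, 0.0459]
eef_rot: [0.549, 0.448, 0.547, -0.447]
wrist_force: [-0.8, -0.2, 6.8]
opening: 0.452
```

```bash
python3 go.py 574.4,-299.3,170,11.5 556.2,-34.6,170,15.4; python3 go.py 556.2,-34.6,170,15.4
```

```text
t 42.85 p [ 575.3 -300.9   45.9] yaw 11.52 tilt 0.19 q6 -0.87 open 0.452 F [-0.8 -0.2  6.8]
574.4,-299.3,170,11.5 -> [-124.1   -0.2   -1.5] [ 0.02  0.09 -0.16]
556.2,-34.6,170,15.4 -> [  -0.    34.9 -263. ] [-3.9  0.  -0. ]
t 42.85 p [ 575.3 -300.9   45.9] yaw 11.52 tilt 0.19 q6 -0.87 open 0.452 F [-0.8 -0.2  6.8]
556.2,-34.6,170,15.4 -> [-124.4   34.8 -264.6] [-3.88  0.1  -0.16]
```

>>> step_arm(motion=[[-40,0,0,0,0,0,255],[-80,0,0,0,0,0,255],[-124,0,0,0,0,0,255],[-124,7,-55,-2,0,0,255],[-124,14,-110,-3.9,0,0,255],[-124,21,-165,-3.9,0,0,255],[-124,28,-220,-3.9,0,0,255],[-124,35,-264,-3.9,0,0,255],[-124,35,-264,-3.9,0,0,255],[-124,35,-264,-3.9,0,0,255]])

```text
time_s: 44.1
eef_pos: [0.5558, -0.0346, 0.1683]
eef_rot: [0.563, 0.429, 0.563, -0.428]
wrist_force: [-1.0, -1.5, -0.4]
opening: 0.454
```

>>> step_arm(motion=[[40,0,0,0,0,0,255],[80,0,0,0,0,0,255],[108,0,0,0,0,0,255],[108,0,0,0,0,0,255],[108,0,0,0,0,0,255]])

```text
time_s: 44.72
eef_pos: [0.5565, -0.0352, 0.061]
eef_rot: [0.562, 0.429, 0.562, -0.428]
wrist_force: [0.1, -0.6, -0.2]
opening: 0.453
```

```bash
python3 go.py 556.6,-35.7,49.5,15.4
```

```text
t 44.73 p [556.5 -35.2  61. ] yaw 15.35 tilt 0.11 q6 -0.55 open 0.453 F [ 0.1 -0.6 -0.2]
556.6,-35.7,49.5,15.4 -> [11.5 -0.1  0.5] [-0.05 -0.03 -0.1 ]
```

>>> step_arm(motion=[[6,0,0.5,0,0,0,255],[11.5,0,0.5,0,0,0,255],[11.5,0,0.5,0,0,0,255],[11.5,0,0.5,0,0,0,255],[11.5,0,0.5,0,0,0,255],[11.5,0,0.5,0,0,0,60],[11.5,0,0.5,0,0,0,60],[11.5,0,0.5,0,0,0,60],[11.5,0,0.5,0,0,0,20],[11.5,0,0.5,0,0,0,20]])

```text
time_s: 45.98
eef_pos: [0.5555, -0.0344, 0.0482]
eef_rot: [0.562, 0.429, 0.563, -0.428]
wrist_force: [-0.0, -0.6, 0.0]
opening: 0.925
```

```bash
python3 go.py 480,30,250,11
```

```text
t 45.98 p [555.5 -34.4  48.2] yaw 15.42 tilt 0.1 q6 -0.55 open 0.925 F [-0.  -0.6  0. ]
480,30,250,11 -> [-201.7  -55.7  -82.5] [ 4.42 -0.1  -0.01]
```

Next I'll rise to the first viewing pose and compare with the start.

>>> step_arm(motion=[[-40,0,0,0,0,0,20],[-85,0,0,0,0,0,20],[-130,0,0,0,0,0,20],[-170,-25,-40,2,0,0,0],[-202,-56,-82,4.4,0,0,0],[-202,-56,-82,4.4,0,0,0],[-202,-56,-82,4.4,0,0,0],[-202,-56,-82,4.4,0,0,0]])

```text
time_s: 46.98
eef_pos: [0.4798, 0.0288, 0.2491]
eef_rot: [0.545, 0.45, 0.547, -0.45]
wrist_force: [-0.5, 1.1, -0.2]
opening: 0.999
```

```bash
python3 go.py; python3 wl.py w15; python3 ms.py w15
python3 - <<'E'
from bench import ctrl; from h import *
p,d=ctrl.camera("scene"); cv2.imwrite("pics/scene1.png",p[:,:,::-1])
E
```

```text
t 46.98 p [479.8  28.8 249.1] yaw 10.98 tilt 0.17 q6 -0.38 open 0.999 F [-0.5  1.1 -0.2]
0.015 0.028 [337  85  29  28 619] (array([586.8, 131.5]), array([35.2, 35. ]), -9.2) z [0.021  0.0252 0.0266]
0.015 0.028 [ 169  133   74   22 1012] (array([401.9,  34.9]), array([104.3,  24.8]), 5.7) z [0.0165 0.024  0.0267]
0.031 0.05 [277   0  17  15 180] (array([475.9, 219.3]), array([19.3, 13.8]), -7.7) z [0.0319 0.0385 0.0411]
0.031 0.05 [287 154  29  22  92] (array([533.5,  36.2]), array([44.5, 15.1]), 45.3) z [0.032  0.0404 0.0492]
0.031 0.05 [287 196  17  12  63] (array([537.5, -18.4]), array([27. , 12.6]), 53.0) z [0.0325 0.0411 0.0492]
0.075 0.13 [ 297  116   36   36 1000] (array([537.1,  80.7]), array([40.8, 40.7]), 41.6) z [0.0833 0.0922 0.1073]
0.075 0.13 [ 290  160   41   40 1287] (array([545.3,  24.7]), array([49.5, 48.8]), 12.0) z [0.0852 0.0867 0.0879]
0.075 0.13 [ 290  205   35   41 1299] (array([555.4, -33.7]), array([46.8, 40.1]), -74.3) z [0.0811 0.0964 0.0977]
```

View pics/scene1.png

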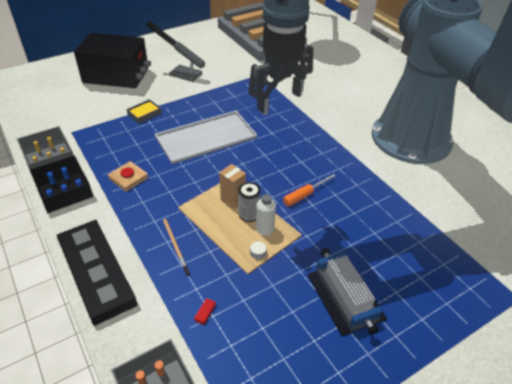

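The scene view shows carton (232,187), spool (248,203) and bottle (265,217) upright in their old spots. The tin is at (258,250), the heat sink is in the holder at (347,285), and the arm is clear. All three are within 2 mm of where they started, so I'll hand in.

```bash
python3 -c "
from bench import ctrl
print(ctrl.hand_in())"
```

```text
the job is handed in; nothing more can be done
None
```

I cleared the carton, spool and bottle into the tray. I then laid the heat sink fins up in the holder, stood the three back on their spots, and handed the job in at about 47 s. No verdict was reported.

My last checks, all from camera measurements:
- **Spool, carton and bottle:** all upright on the board, each within about 2 mm of where it started (bottle 0.4 mm, carton about 1 mm, spool about 1.7 mm).
- **Heat sink:** flat and released, about 1.5 mm from the midpoint between the cheeks and square to within about 0.5°. I measured this right after release; the final scene picture shows it still there.
- **Flux tin:** it did not move measurably.
- **Arm:** clear of everything, with wrist force near zero.

One grip had to be mended. My first re-grasp of the bottle in the tray was 3.6 mm off-axis and slightly high. I opened, saw it still standing upright where I had put it, and gripped it again properly. No check failed or disagreed.

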